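Shut down the gel power supply

ROBOT

A 7-joint arm with a two-finger parallel gripper is mounted at the origin on the work surface. World frame = base frame: x ahead of the robot, y to its left, z up, the work surface at z = 0. Lengths are in mm, angles in rad, forces in N, time in s.
With the tool pointing down it reaches from about 425 to 875 mm from the base axis. Payload 4.7 kg.
Tool frame: the origin (TCP) lies where the fingers leave the gripper's body, on its centre line; the fingertips stand 73 mm ahead of it and the grasp point (between the pads) lies 54 mm ahead of it (arm.tcp_to_grasp is the distance from the TCP to the grasp point, in mm); z points along the fingers, y is the direction in which the jaws open and shut (so a half turn about z gives the same grasp; the last joint's range is limited). The gripper opens to 85 mm and grips with 20 to 120 N. Pads are 22 mm wide; open, the fingers measure 114 mm over their backs; the gripper's body (76 mm by 85 mm) begins 54 mm behind the grasp point. The pads swing forward as they close: fully open they stand 13 mm farther back than shut.
Start: joints at [1.164, 0.321, -0.07, 1.45, 0.023, 1.371, -0.057], TCP at [265.503, -593.317, 303.949] pointing down, gripper open.
Joint ranges: [-2.86, 2.86], [-0.3, 2.09], [-1.38, 1.24], [0.06, 2.45], [-1.56, 4.7], [0.09, 2.05], [-2.69, 2.69]. Speed limits (rad/s): [2.57, 2.57, 3.14, 3.14, 3.14, 3.14, 3.14].

INTERFACE

Orientations are given as a unit quaternion [w, x, y, z].
In Python, from workcell import arm gives the robot as it stands.
- The arm moves only by the tool arm_command, never from a script. Its argument "commands" is a list of rows, each an object with "angular": the turn, a rotation vector about the tool's x, y, z in degrees, a list of three; "slide": the shift along the tool's x, y, z in cm, a list of three; "claw": the finger opening in cm, from 0 to 8.54. A call has 1 to 20 rows; each row is the pose to reach, as a shift and turn from the pose measured when the call began, along the tool's axes at that moment; what a row does not reach only later rows make up. A row lasts 1/12 s, in which the tool goes at most 41.7 mm and 7.16 degrees, less where a joint would pass 70% of its speed; a pose out of reach is approached as far as the arm can. A call with a gripper value outside its range is refused whole. The fingers move at their own pace and stop on an object; "squeeze" is the grip in N (left out, the last holds). Time passes only in rows, so rows that repeat a pose let the fingers close. It gives the time, the measured TCP pose, the force and the opening at its end, in the units of the state.
- arm.get_obs(): the state, without advancing time (a new reading comes with each control period).
- arm.get_image(name): name is "scene" or "top" or "wrist"; returns a dict with "frame" (420x560x3 uint8, red, green, blue), "camera_matrix" (3x3 intrinsics, pixels), "dist_coeffs" ([k1, k2, p1, p2, k3] as OpenCV has them; the pictures are not rectified), "cam_to_world" (4x4, takes a point from camera to world coordinates). Camera axes: x right, y down, z forward; pixel columns grow to the right and rows downward; lengths in mm; the calibration is good to about 2 mm. A picture is of the moment at which its call begins. There is no depth.
- arm.sign_off(): hands the job in, once; it reports no verdict.
The state is a dict: "clock": time; "joint_positions": joint angles; "dq": joint speeds; "effort": joint torques, N m; "tcp_pos": TCP position; "tool_rot": TCP orientation; "wrist_force": force on the tool from outside, world axes, zero at the start; "ft_torque": the same for the moment, N m; "opening": finger opening in mm.
Only numpy, scipy, OpenCV 4.12 (cv2) and the standard library are available. Lean on these libraries where they do the work, as an engineer would, in place of code of your own. Each camera call takes 0.05 s, during which the arm holds its last target.

TASK

The gel run is over, so shut the supply down. On the sloping panel of the power supply turn the large voltage knob fully anticlockwise to its end stop, and only then turn the bar handle on the separate grey isolator box a quarter turn anticlockwise to off, until the bar lies fully across the box. Leave the small knob as it is set and do not disturb the other things on the bench.

Things in the scene. Friction and masses are not known exactly. Their poses are not given: they have to be found in the camera images.
- voltage (a joint): Large voltage knob on the supply's sloping white panel, the bigger of its two knobs. Angle in rad: 0 at the fully anticlockwise end stop (white pointer line at 7 o'clock for one standing on the robot's side), growing clockwise (seen looking at the panel) to 4.71. Starts between 0.9 and 2.6 and stays where it is left; friction 0.06 N m.
- voltage_grip (a point): Grip point on the large knob's axis, 38 mm out from the panel. Black skirt disc 66 mm in diameter, its top 24 mm below this point, with a bar grip 62 mm long, 16 mm thick, its top 16 mm above this point. The frame turns with the knob: z = axis out of the panel (28.6 deg from vertical, leaning to the supply's front), x along the bar to its pointer end, y across the bar.
- supply: Power supply, fixed, 250 mm deep, 240 wide, on the left or right. Origin on the bench under the panel's middle; x to its rear, y to its left. White panel slopes 28.6 deg, from a 40 mm high lip 85 mm before the origin to 133 mm high 85 mm behind it, then a flat top 80 mm deep. Large knob at y +52 mm, small knob at y -68 mm.
- current_mark (a point): Rim mark of the small current knob (28 mm in diameter, 20 mm high, black, on the same panel on the -y side, 120 mm from the large knob); 12 mm from its axis, on its end face. This knob must not be turned.
- handle (a joint): Bar handle of the isolator box. Angle in rad: 0 = off (bar across the box), 1.57 = on (bar along the box's long side), growing clockwise seen from above, with an end stop at each. Stiff: it stays where it is left, friction about 0.1 N m. Starts on.
- handle_grip (a point): Point on the handle's vertical axis at the height to grip, 98 mm above the bench. The handle is a black disc 72 mm in diameter and 12 mm high (its top 24 mm below this point) carrying a bar 90 mm long and 18 mm thick whose top is 16 mm above this point. The frame turns with the handle: z up along the axis, y along the bar, x across its thickness.
- isolator: Grey isolator box, fixed to the bench, 170 mm (x, its long side) by 115 mm (y) by 60 mm high, the handle in the middle of its top. Origin at the centre of its underside. It stands on the other side of the bench from the supply, left or right.
- slidebox: Bystander, loose: white slide box 55 x 110 x 24 mm lying on the flat top of the supply, behind the panel. Origin at the centre of its underside.
- pipette: Bystander, loose: grey and white pipette about 235 mm long and 26 mm thick lying on the bench between supply and isolator, along x, its tip to +x. Origin under it, 10 mm tipwards of the end of the grey grip.
- bottle: Bystander, loose: glass bottle 72 mm in diameter, 150 mm high, at the back of the bench, beyond the pipette. Origin at the centre of its underside.
- beaker: Bystander, loose: open glass beaker 72 mm in diameter, 90 mm high, on the left of the bench near the robot. Origin at the centre of its underside.
- tipbox: Bystander, loose: pipette tip box 82 x 122 x 58 mm on the right of the bench near the robot. Origin at the centre of its underside.

How it is judged (in metres and radians):
On the way, in this order (a step that is already met when the one before it is completed fails the run):
1. the large knob is at its anticlockwise end stop while the isolator is still on (value of joint voltage below 0.06 rad and value of joint handle above 1.3 rad), for 0.2 s.
2. the isolator handle is at off (value of joint handle below 0.1 rad), for 0.2 s.
At the end, for the whole second after the job is handed in: The large knob is within 0.06 rad of its anticlockwise end stop, the isolator handle is within 0.1 rad of off and at rest, the small knob's mark is within 5 mm and the loose bystanders within 30 mm of where they started (value of joint voltage below 0.06 rad and value of joint handle below 0.1 rad and velocity of joint handle between -0.05 and 0.05 rad/s and distance of current_mark from where it was at the start of the episode below 0.005 m and distance of each of bottle, tipbox, beaker, pipette, slidebox from where it was at the start of the episode below 0.03 m); the robot touches nothing.
It fails at once if the isolator is turned off while the voltage is still up (value of joint handle below 0.8 rad and value of joint voltage above 0.15 rad).
It fails at once if the small knob is turned (its mark moves more than 5 mm) (distance of current_mark from where it was at the start of the episode above 0.005 m).
It fails at once if a bystander is shifted by more than 30 mm (distance of any of bottle, tipbox, beaker, pipette, slidebox from where it was at the start of the episode above 0.03 m).
It also fails if it takes over 64 s, if anything falls off the work surface, if the arm or the gripper's body presses on something with over 40 N, if the wrist force passes 120 N, or if a joint passes its speed limit or range.

## Working session

There is one attempt and no reset: what is moved stays moved. The work goes in short steps, Python scripts to look and compute and a tool call to move; the robot and the scene stay as the last step left them, time stands still between calls to the robot, and variables do not carry over. Pictures are saved under pics/ and viewed, and the job is handed in when it is done.

Besides the shell and the picture viewer there is one more tool, called after "Call:" by a JSON object that holds its "api" and its "payload". arm_command: Moves the arm, as the interface text tells. Its arguments: {"type":"object","properties":{"commands":{"type":"array","items":{"type":"object","properties":{"angular":{"type":"array","items":{"type":"number"}},"slide":{"type":"array","items":{"type":"number"}},"claw":{"type":"number"}}}},"squeeze":{"type":"number"}},"required":["commands"]}

```bash
ls; mkdir -p pics
python3 - <<'E'
from workcell import arm
import cv2
o=arm.get_obs()
for k,v in o.items(): print(k,v)
for n in ["scene","top","wrist"]:
    d=arm.get_image(n); cv2.imwrite(f"pics/{n}0.png",d["frame"][:,:,::-1]); print(n,d["camera_matrix"],d["dist_coeffs"],d["cam_to_world"])
E
```

```text
pics
clock 0.0
joint_positions [ 1.16409761  0.32184098 -0.07008351  1.45169078  0.02259056  1.37077616
 -0.05690452]
dq [-8.71535897e-04  1.28176328e-04 -1.58353347e-03  5.92566170e-06
  5.63450988e-04 -1.69676551e-03 -5.00630211e-04]
effort [ 9.47535736e-04 -4.93578136e+01 -3.81389558e-01 -3.14338088e+01
  1.30337931e-02  1.12332441e-02  1.36998918e-05]
tcp_pos [ 265.31890007 -592.94846266  302.8037418 ]
tool_rot [-9.32590309e-04  9.77944692e-01  2.08861796e-01 -2.44709296e-04]
wrist_force [ 0.10402329 -0.00763184 -0.80139775]
ft_torque [ 0.02097663 -0.03673883  0.02437691]
opening 85.02843854415879
scene [[471.6599111    0.         273.7521608 ]
 [  0.         471.6599111  206.91690586]
 [  0.           0.           1.        ]] [-0.12469116  0.          0.          0.          0.        ] [[-5.12805173e-01  7.25330595e-01 -4.59267223e-01  1.11385003e+03]
 [ 8.58420609e-01  4.40715625e-01 -2.62457228e-01  3.02879024e+02]
 [ 1.20379838e-02 -5.28833873e-01 -8.48639983e-01  1.13704188e+03]
 [ 0.00000000e+00  0.00000000e+00  0.00000000e+00  1.00000000e+00]]
top [[498.49186704   0.    
[... 193 characters left out ...]
52e-01  1.07206654e-01  4.03612186e+02]
 [-9.99931949e-01 -1.16434043e-02  7.27189951e-04 -2.07760866e+01]
 [ 5.25301106e-04 -1.07207833e-01 -9.94236493e-01  1.44940305e+03]
 [ 0.00000000e+00  0.00000000e+00  0.00000000e+00  1.00000000e+00]]
wrist [[355.20059749   0.         277.3886895 ]
 [  0.         355.20059749 218.60416564]
 [  0.           0.           1.        ]] [0.03235411 0.         0.         0.         0.        ] [[ 4.08215354e-01 -8.62472908e-01 -2.99166688e-01  3.42444713e+02]
 [-9.12880808e-01 -3.86738504e-01 -1.30697972e-01 -5.59409930e+02]
 [-2.97581750e-03  3.26456447e-01 -9.45207561e-01  3.73071355e+02]
 [ 0.00000000e+00  0.00000000e+00  0.00000000e+00  1.00000000e+00]]
```

View pics/top0.png

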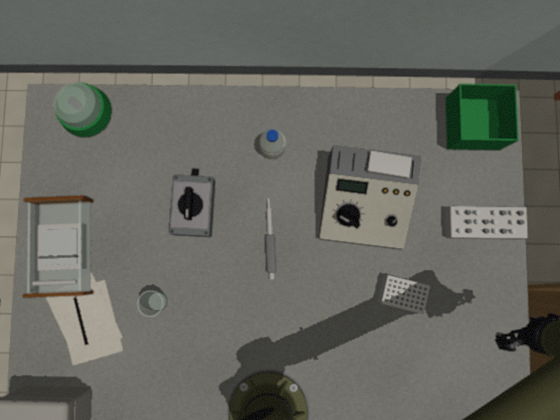

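View pics/scene0.png

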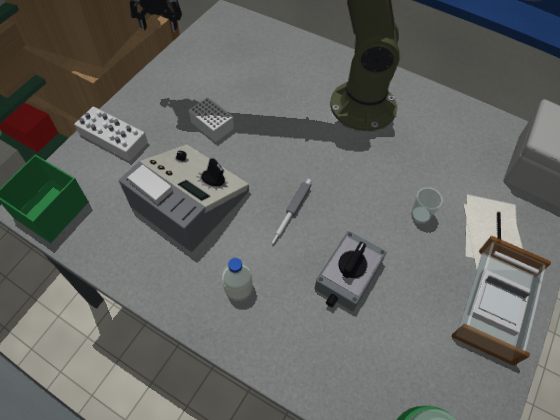

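The overview shows the supply on the right (large knob near top-image pixel (348,215), small knob at (391,221)) and the isolator on the left with its handle near (190,204). I'll enlarge both.

Run:
```python
import cv2
a=cv2.imread("pics/top0.png");s=cv2.imread("pics/scene0.png")
def c(im,x,y,w,h,f,n): cv2.imwrite(n,cv2.resize(im[y:y+h,x:x+w],None,fx=f,fy=f,interpolation=cv2.INTER_CUBIC))
c(a,315,140,110,115,5,"pics/c1.png")
c(a,160,160,70,85,7,"pics/c2.png")
c(s,115,130,140,120,5,"pics/c3.png")
c(s,310,225,80,90,6,"pics/c4.png")
```

```text
(no output)
```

View pics/c1.png

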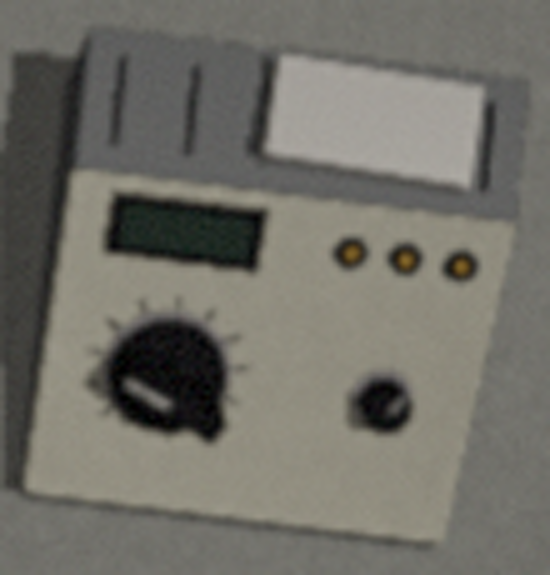

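View pics/c2.png

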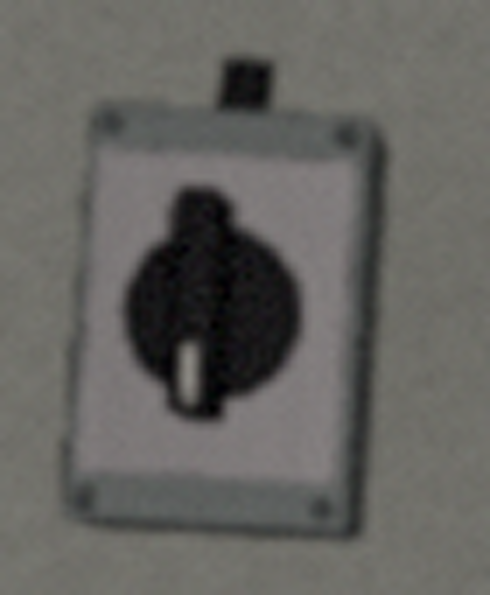

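View pics/c3.png

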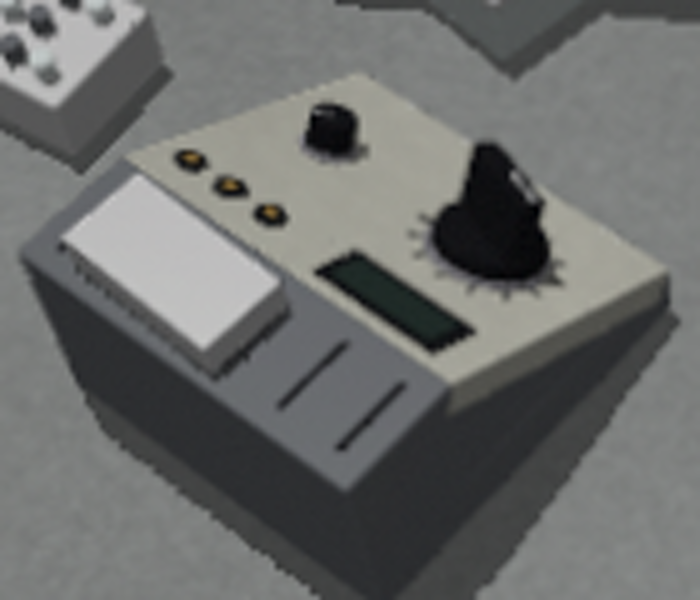

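View pics/c4.png

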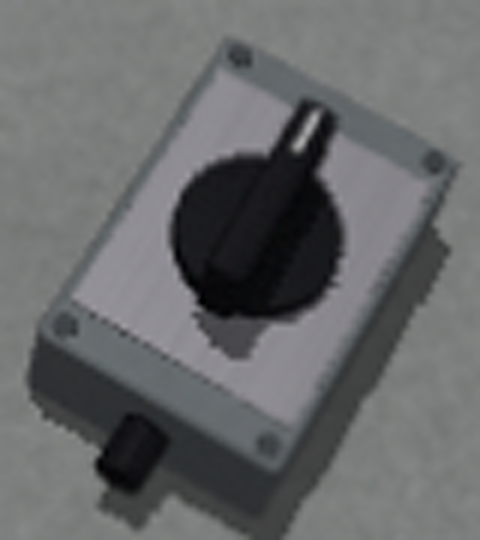

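```bash
cat > h.py <<'E'
import numpy as np,cv2
from scipy.optimize import least_squares
from scipy.spatial.transform import Rotation as R
def Rq(q): return R.from_quat([q[1],q[2],q[3],q[0]])
def proj(d,P):
    T=np.linalg.inv(d["cam_to_world"]); 
    return cv2.projectPoints(np.asarray(P,float).reshape(-1,1,3),cv2.Rodrigues(T[:3,:3])[0],T[:3,3],d["camera_matrix"],np.asarray(d["dist_coeffs"]))[0][:,0]
def w(p,L):
    L=np.asarray(L,float); c,s=np.cos(p[2]),np.sin(p[2])
    return np.c_[p[0]+c*L[:,0]-s*L[:,1],p[1]+s*L[:,0]+c*L[:,1],L[:,2]]
E
python3 - <<'E'
from h import *
from workcell import arm
print([a for a in dir(arm) if a[0]!='_'])
T=arm.get_image("top");S=arm.get_image("scene")
up=lambda P,o,f:(np.array(P,float)+.5)/f-.5+np.array(o)
L=[[165,120,133],[165,-120,133],[85,120,133],[85,-120,133],[-85,120,40],[-85,-120,40]]
t=up([[92,30],[530,78],[73,168],[517,218],[25,493],[440,543]],(315,140),5)
s=up([[347,492],[22,255],[450,385],[128,158],[668,272],[360,72]],(115,130),5)
def fit(L,t,s,x0):
    f=lambda p:np.r_[(proj(T,w(p,L))-t).ravel(),(proj(S,w(p,L))-s).ravel()]
    r=least_squares(f,x0); print(r.x,np.degrees(r.x[2]));print(r.fun.reshape(-1,2).round(1).tolist()); return r.x
ps=fit(L,t,s,[600,-150,0])
Li=[[85,57.5,60],[85,-57.5,60],[-85,-57.5,60],[-85,57.5,60]]
t=up([[95,103],[368,125],[343,530],[70,518]],(160,160),7)
s=up([[278,472],[40,330],[230,38],[458,168]],(310,225),6)
pi=fit(Li,t,s,[600,250,0])
np.save("p.npy",[ps,pi])
# annotate: knob bar in top & scene for a few angles
a=np.radians(28.6);n=np.array([-np.sin(a),0,np.cos(a)]);u=np.array([np.cos(a),0,np.sin(a)]);v=np.array([0,1,0])
c0=np.array([0,52,86.5])
print("grip",w(ps,[c0+38*n]))
for d,nm in((T,"top"),(S,"scene")):
    im=cv2.resize(d["frame"][:,:,::-1],None,fx=1,fy=1)
    F=5; 
    x0,y0=(315,140) if nm=="top" else (115,130)
    im=cv2.resize(im[y0:y0+120,x0:x0+140],None,fx=F,fy=F,interpolation=cv2.INTER_CUBIC)
    def pt(P): q=(proj(d,w(ps,P))-[x0,y0]+.5)*F-.5; return q.round().astype(int)
    for th,col in((1.0,(0,0,255)),(1.3,(0,255,0)),(1.6,(255,0,0))):
        ph=np.radians(225)+th  # cw from +u
        b=np.cos(ph)*u-np.sin(ph)*v; y=np.cross(n,b)
        q=pt([c0+54*n+31*b,c0+54*n-31*b]); cv2.line(im,q[0],q[1],col,1); cv2.circle(im,q[0],4,col,1)
    g=np.linspace(0,6.28,40)
    for hh,rr in((14,33),):
        cv2.polylines(im,[pt([c0+hh*n+rr*(np.cos(k)*u+np.sin(k)*v) for k in g])],True,(0,255,255),1)
    cv2.imwrite(f"pics/k_{nm}.png",im)
E
```

```text
['Unreachable', 'get_image', 'get_obs', 'sign_off', 'tcp_to_grasp']
[ 5.59759818e+02 -2.65316716e+02 -1.08719151e-01] -6.229148527034845
[[-0.9, -1.6], [-0.3, -0.6], [-0.3, -0.3], [-0.3, 0.4], [-0.6, -0.3], [0.6, -0.2], [0.0, 0.1], [-1.5, -1.2], [1.0, -0.5], [-1.0, -1.1], [0.9, -0.9], [0.2, -0.8]]
[ 5.76897929e+02  2.26185272e+02 -3.98001072e-02] -2.2803781645722787
[[-0.7, -0.6], [0.8, -1.7], [0.3, 0.4], [-1.6, -0.0], [0.1, 0.5], [-1.2, 0.1], [0.0, -1.5], [1.1, -1.7]]
grip [[ 547.31919073 -211.6499898   119.86335307]]
```

View pics/k_top.png

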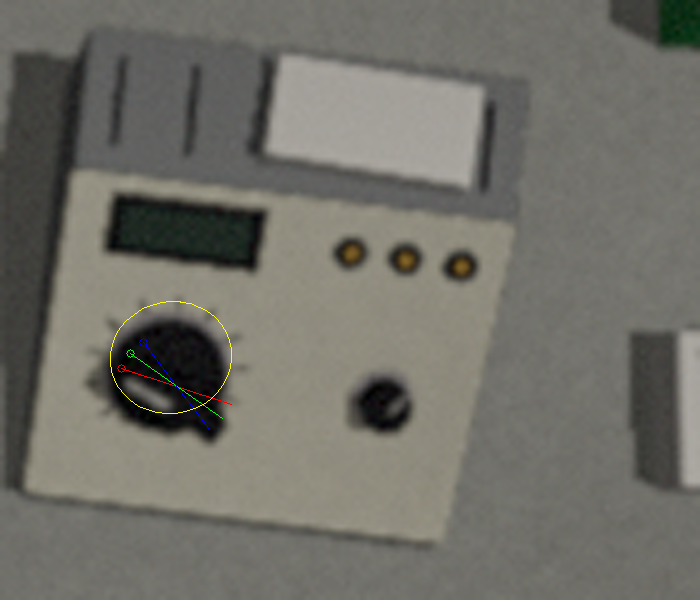

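View pics/k_scene.png

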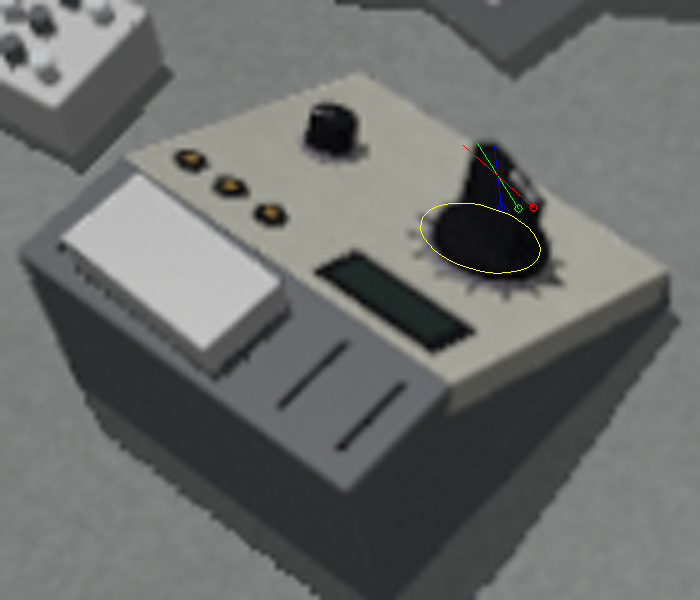

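```bash
cat >> h.py <<'E'
A=np.radians(28.6)
def frame(yaw,ccw):  # panel frame: n, bar dir world with bar ccw angle from up-slope
    Z=R.from_euler('z',yaw)
    n=Z.apply([-np.sin(A),0,np.cos(A)]);u=Z.apply([np.cos(A),0,np.sin(A)]);v=Z.apply([0,1,0])
    return n,u,v,np.cos(ccw)*u+np.sin(ccw)*v
def toolR(z,y):
    z=z/np.linalg.norm(z);y=y-z*(y@z);y/=np.linalg.norm(y)
    return R.from_matrix(np.c_[np.cross(y,z),y,z])
def cmd(o,p,Rt):
    R0=Rq(o["tool_rot"]); 
    print("slide cm",(R0.inv().apply(np.array(p)-o["tcp_pos"])/10).round(2).tolist(),"angular deg",np.degrees((R0.inv()*Rt).as_rotvec()).round(2).tolist())
def tri(ds,px):
    r=least_squares(lambda X:np.concatenate([(proj(d,[X])[0]-p) for d,p in zip(ds,px)]),[560,-200,100]); return r.x,r.fun
E
python3 - <<'E'
from h import *
from workcell import arm
T=arm.get_image("top");S=arm.get_image("scene");o=arm.get_obs()
up=lambda P,o,f:(np.array(P,float)+.5)/f-.5+np.array(o)
ps,pi=np.load("p.npy")
print("skirt pred",w(ps,[np.array([0,52,86.5])+14*np.array([-np.sin(A),0,np.cos(A)])]))
x,f=tri([T,S],[up((167,375),(315,140),5),up((491,240),(115,130),5)]);print(x,f)
for n_,pt,ps_ in (("smallknob",(388,400),(333,120)),):
    print(n_,tri([T,S],[up(pt,(315,140),5),up(ps_,(115,130),5)]), w(ps,[[0,-68,86.5]]))
n,u,v,b=frame(ps[2],np.radians(62))
g=x+24*n; print("grip",g,"n",n)
p=g+n*(54+100)
cmd(o,p,toolR(-n,-np.cross(n,b)))
y=-np.cross(n,b);print(y)
E
```

```text
skirt pred [[ 558.73996536 -212.89656203   98.79176166]]
[ 550.5884283  -212.83509054   86.2068437 ] [ 0.02877179 -0.0157012   0.03231417  0.00437997]
smallknob (array([ 536.29869745, -330.69026821,   99.4894319 ]), array([-0.31342792,  0.18524823, -0.37141463, -0.05656248])) [[ 552.38147143 -332.9152362    86.5       ]]
grip [ 539.16765367 -211.5885183   107.27843511] n [-0.47586561  0.05194051  0.87798298]
slide cm [34.21, -27.37, 6.13] angular deg [-20.92, 20.05, -31.0]
[ 0.71969595 -0.55081431  0.42265982]
```

Call:
{"api": "arm_command", "payload": {"commands": [{"slide":[17,-13.5,0],"angular":[-10,10,-15],"claw":8.5},{"slide":[17,-13.5,0],"angular":[-10,10,-15]},{"slide":[17,-13.5,0],"angular":[-10,10,-15]},{"slide":[34.2,-27.4,5.4],"angular":[-20.92,20.05,-31]},{"slide":[34.2,-27.4,5.4],"angular":[-20.92,20.05,-31]},{"slide":[34.2,-27.4,5.4],"angular":[-20.92,20.05,-31]},{"slide":[34.2,-27.4,5.4],"angular":[-20.92,20.05,-31]},{"slide":[34.2,-27.4,5.4],"angular":[-20.92,20.05,-31]},{"slide":[34.2,-27.4,5.4],"angular":[-20.92,20.05,-31]},{"slide":[34.2,-27.4,5.4],"angular":[-20.92,20.05,-31]},{"slide":[34.2,-27.4,5.4],"angular":[-20.92,20.05,-31]},{"slide":[34.2,-27.4,5.4],"angular":[-20.92,20.05,-31]},{"slide":[34.2,-27.4,5.4],"angular":[-20.92,20.05,-31]},{"slide":[34.2,-27.4,5.4],"angular":[-20.92,20.05,-31]},{"slide":[34.2,-27.4,5.4],"angular":[-20.92,20.05,-31]},{"slide":[34.2,-27.4,5.4],"angular":[-20.92,20.05,-31]}], "squeeze": 60}}

```text
invalid input at $.commands[1]: expected keys angular, slide, claw
```

Run:
```python
from h import *
from workcell import arm
import pickle
d={n:arm.get_image(n) for n in("wrist","top","scene")};o=arm.get_obs()
pickle.dump(d,open("d1.pkl","wb"))
print(o["clock"],o["tcp_pos"],o["joint_positions"].round(2),Rq(o["tool_rot"]).as_matrix().round(3))
cv2.imwrite("pics/w1.png",cv2.resize(d["wrist"]["frame"][:,:,::-1],(784,588)))
```

```text
0.5 [ 265.50860751 -593.28123388  303.88088468] [ 1.16  0.32 -0.07  1.45  0.02  1.37 -0.06] [[ 0.913  0.409 -0.   ]
 [ 0.409 -0.913  0.   ]
 [-0.    -0.    -1.   ]]
```

View pics/w1.png

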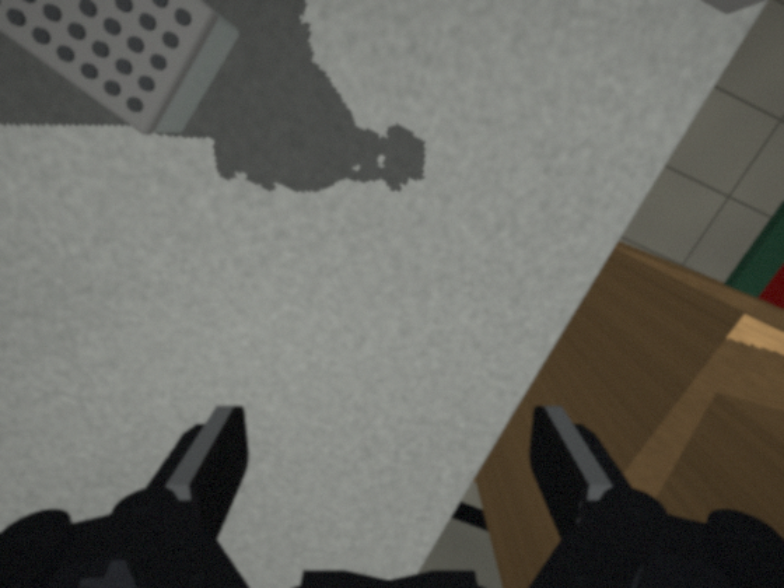

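The move call was refused because every row needs all three keys. The wrist view still shows the start pose, with the tip box top-left and the fingers at (230,450) and (550,450). I'll resend the move.

Call:
{"api": "arm_command", "payload": {"commands": [{"slide":[17,-13.5,0],"angular":[-10,10,-15],"claw":8.5},{"slide":[17,-13.5,0],"angular":[-10,10,-15],"claw":8.5},{"slide":[17,-13.5,0],"angular":[-10,10,-15],"claw":8.5},{"slide":[34.2,-27.4,5.4],"angular":[-20.92,20.05,-31],"claw":8.5},{"slide":[34.2,-27.4,5.4],"angular":[-20.92,20.05,-31],"claw":8.5},{"slide":[34.2,-27.4,5.4],"angular":[-20.92,20.05,-31],"claw":8.5},{"slide":[34.2,-27.4,5.4],"angular":[-20.92,20.05,-31],"claw":8.5},{"slide":[34.2,-27.4,5.4],"angular":[-20.92,20.05,-31],"claw":8.5},{"slide":[34.2,-27.4,5.4],"angular":[-20.92,20.05,-31],"claw":8.5},{"slide":[34.2,-27.4,5.4],"angular":[-20.92,20.05,-31],"claw":8.5},{"slide":[34.2,-27.4,5.4],"angular":[-20.92,20.05,-31],"claw":8.5},{"slide":[34.2,-27.4,5.4],"angular":[-20.92,20.05,-31],"claw":8.5},{"slide":[34.2,-27.4,5.4],"angular":[-20.92,20.05,-31],"claw":8.5},{"slide":[34.2,-27.4,5.4],"angular":[-20.92,20.05,-31],"claw":8.5},{"slide":[34.2,-27.4,5.4],"angular":[-20.92,20.05,-31],"claw":8.5},{"slide":[34.2,-27.4,5.4],"angular":[-20.92,20.05,-31],"claw":8.5}], "squeeze": 60}}

```text
clock: 1.83
tcp_pos: [465.3, -205.0, 250.1]
tool_rot: [0.139, 0.857, 0.452, 0.204]
wrist_force: [0.0, -0.4, -0.6]
opening: 84.7
```

Run:
```python
from h import *
from workcell import arm
import pickle
d={n:arm.get_image(n) for n in("wrist","top","scene")};o=arm.get_obs()
pickle.dump(d,open("d1.pkl","wb"))
print(o["clock"],o["tcp_pos"],o["joint_positions"].round(2),Rq(o["tool_rot"]).as_matrix().round(3))
cv2.imwrite("pics/w2.png",cv2.resize(d["wrist"]["frame"][:,:,::-1],(784,588)))
```

```text
1.9833 [ 465.45362032 -204.36638857  249.9738762 ] [ 1.01 -0.2  -0.5   2.16 -0.43  0.73  0.16] [[ 0.507  0.719  0.476]
 [ 0.832 -0.552 -0.053]
 [ 0.225  0.423 -0.878]]
```

View pics/w2.png

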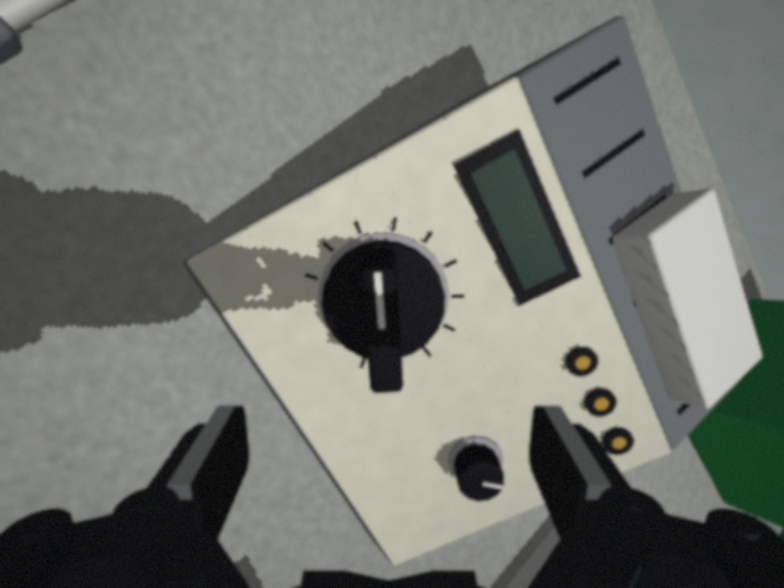

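The wrist view shows the large knob at about (382,297) with its bar nearly vertical in the picture and the pointer up. The small knob is at (480,475) and the zero tick at (311,276). I'll refit the supply pose using the panel corners in this view.

Run:
```python
from h import *
import pickle
d=pickle.load(open("d1.pkl","rb"));W,T,S=d["wrist"],d["top"],d["scene"]
up=lambda P,o,f:(np.array(P,float)+.5)/f-.5+np.array(o)
L=np.array([[165,120,133],[165,-120,133],[85,120,133],[85,-120,133],[-85,120,40],[-85,-120,40]])
t=up([[92,30],[530,78],[73,168],[517,218],[25,493],[440,543]],(315,140),5)
s=up([[347,492],[22,255],[450,385],[128,158],[668,272],[360,72]],(115,130),5)
wq=up([[622,16],[519,76],[670,450],[187,262],[393,565]],(0,0),1.4); Lw=L[[0,2,3,4,5]]
def show(tag,f):
    r=least_squares(f,[560,-265,-.1]);print(tag,r.x[:2].round(1),np.degrees(r.x[2]).round(2),r.fun.reshape(-1,2).round(1).tolist());return r.x
pw=show("wrist",lambda p:(proj(W,w(p,Lw))-wq).ravel())
pa=show("all",lambda p:np.r_[(proj(W,w(p,Lw))-wq).ravel(),2.5*(proj(T,w(p,L))-t).ravel(),2.5*(proj(S,w(p,L))-s).ravel()])
nl=np.array([-np.sin(A),0,np.cos(A)]);ul=np.array([np.cos(A),0,np.sin(A)])
for tag,p in(("w",pw),("a",pa)):
  for dx in (0,-8):
    c=np.array([0,52,86.5])+dx*ul
    print(tag,dx,"knob base,skirt top, bar top px(x1.4)",(proj(W,w(p,[c,c+14*nl,c+54*nl]))*1.4).round(0).tolist(),"small",(proj(W,w(p,[c-[0,120,0],c-[0,120,0]+20*nl]))*1.4).round(0).tolist(), "top5", ((proj(T,w(p,[c+14*nl]))-[315,140])*5).round())
im=cv2.resize(W["frame"][100:300,160:400,::-1],None,fx=3.3,fy=3,interpolation=cv2.INTER_CUBIC)[:, :]
im=cv2.resize(W["frame"][140:300,200:400,::-1],None,fx=3.7,fy=3.7,interpolation=cv2.INTER_CUBIC);cv2.imwrite("pics/w2c.png",cv2.convertScaleAbs(im,alpha=2.0,beta=20))
```

```text
wrist [ 558.9 -268. ] -6.39 [[2.3, -2.9], [-0.7, -0.5], [2.8, 2.8], [-1.4, -0.1], [0.5, 2.2]]
all [ 559.2 -266.7] -6.27 [[1.5, -5.3], [-1.7, -2.8], [2.5, 1.1], [-2.5, -1.5], [0.2, 0.9], [-0.9, -3.7], [0.6, -0.9], [0.5, -0.3], [0.5, 1.7], [-0.4, -0.4], [2.5, 0.1], [-0.9, -0.8], [-4.4, -3.9], [1.6, -2.2], [-3.1, -3.6], [1.4, -3.0], [0.0, -2.7]]
w 0 knob base,skirt top, bar top px(x1.4) [[403.0, 288.0], [404.0, 295.0], [407.0, 323.0]] small [[493.0, 452.0], [500.0, 473.0]] top5 [[173. 357.]]
w -8 knob base,skirt top, bar top px(x1.4) [[390.0, 294.0], [390.0, 302.0], [391.0, 331.0]] small [[481.0, 457.0], [487.0, 478.0]] top5 [[171. 370.]]
a 0 knob base,skirt top, bar top px(x1.4) [[402.0, 285.0], [403.0, 293.0], [405.0, 320.0]] small [[492.0, 450.0], [499.0, 471.0]] top5 [[171. 357.]]
a -8 knob base,skirt top, bar top px(x1.4) [[389.0, 292.0], [389.0, 300.0], [389.0, 328.0]] small [[481.0, 455.0], [487.0, 476.0]] top5 [[169. 370.]]
```

View pics/w2c.png

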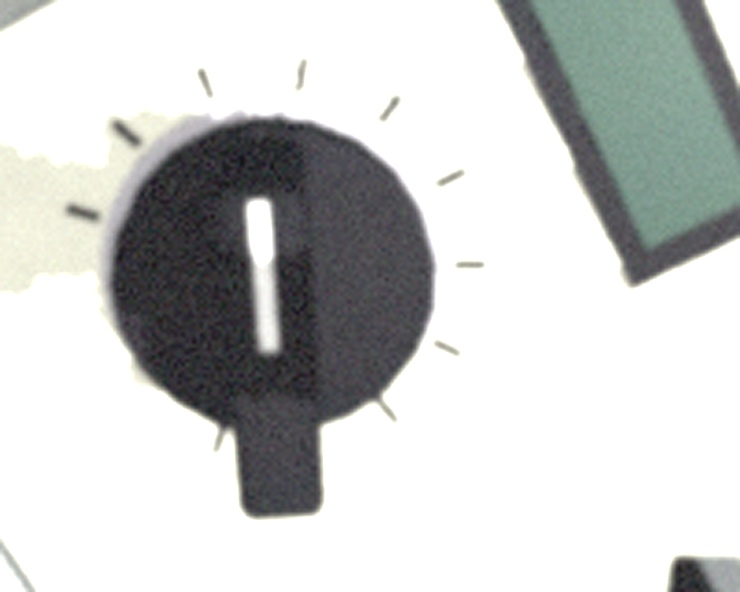

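Run:
```python
from h import *
import pickle
d=pickle.load(open("d1.pkl","rb"));W=d["wrist"]
p=np.array([559.1,-267.2,np.radians(-6.3)])
nl=np.array([-np.sin(A),0,np.cos(A)]);ul=np.array([np.cos(A),0,np.sin(A)])
c=np.array([0,52,86.5])-11.5*ul
im=cv2.imread("pics/w2c.png")
pt=lambda P:((proj(W,w(p,P))-[200,140]+.5)*3.7-.5)
g=np.linspace(0,6.28,60);vl=np.array([0,1,0])
cv2.polylines(im,[pt([c+14*nl+33*(np.cos(k)*ul+np.sin(k)*vl) for k in g]).astype(int)],True,(0,255,255),1)
for deg,col in((60,(0,0,255)),(66,(0,255,0))):
    b=np.cos(np.radians(deg))*ul+np.sin(np.radians(deg))*vl;y=np.cross(nl,b)
    q=pt([c+54*nl+sx*31*b+sy*8*y for sx,sy in((1,1),(1,-1),(-1,-1),(-1,1))]);cv2.polylines(im,[q.astype(int)],True,col,1)
    q=pt([c+14*nl+sx*31*b+sy*8*y for sx,sy in((1,1),(1,-1),(-1,-1),(-1,1))]);cv2.polylines(im,[q.astype(int)],True,col,1)
    q=pt([c+54*nl,c+54*nl+31*b]);print(deg,np.degrees(np.arctan2(*(q[1]-q[0]))))
cv2.imwrite("pics/w2d.png",im)
print("grip",w(p,[c+38*nl]))
```

```text
60 178.1954507568148
66 -175.33922020269577
grip [[ 536.68991638 -212.40996545  114.3583967 ]]
```

View pics/w2d.png

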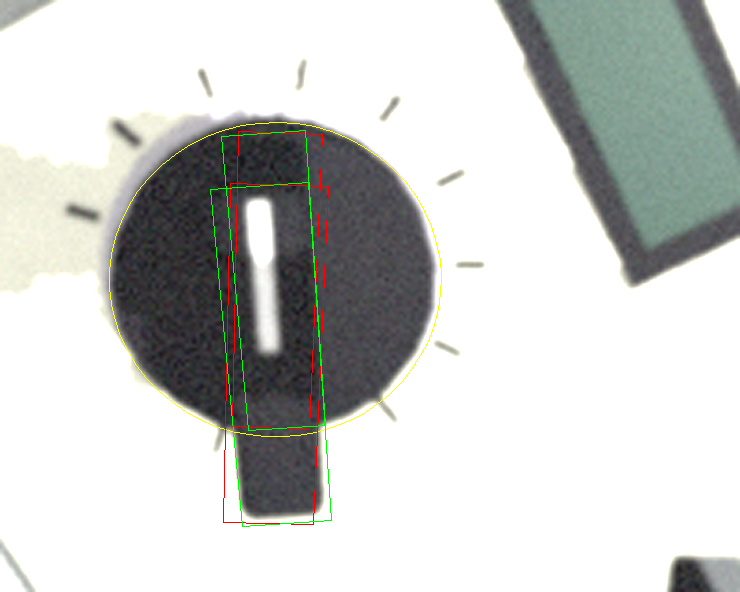

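Run:
```python
from h import *
from workcell import arm
o=arm.get_obs()
n,u,v,b=frame(np.radians(-6.3),np.radians(65))
g=np.array([536.7,-212.4,114.4])+1.5*b
for h in (100,56): cmd(o,g+h*n,toolR(-n,-np.cross(n,b)))
```

```text
slide cm [0.04, -0.17, 5.34] angular deg [0.03, 0.01, -3.01]
slide cm [0.04, -0.18, 9.74] angular deg [0.03, 0.01, -3.01]
```

Call:
{"api": "arm_command", "payload": {"commands": [{"slide":[0.04,-0.17,2.5],"angular":[0,0,-3],"claw":8.0},{"slide":[0.04,-0.17,5.0],"angular":[0,0,-3],"claw":7.0},{"slide":[0.04,-0.17,7.0],"angular":[0,0,-3],"claw":6.0},{"slide":[0.04,-0.18,8.5],"angular":[0,0,-3],"claw":5.0},{"slide":[0.04,-0.18,9.2],"angular":[0,0,-3],"claw":5.0},{"slide":[0.04,-0.18,9.7],"angular":[0,0,-3],"claw":5.0},{"slide":[0.04,-0.18,9.7],"angular":[0,0,-3],"claw":5.0},{"slide":[0.04,-0.18,9.7],"angular":[0,0,-3],"claw":5.0}], "squeeze": 50}}

```text
clock: 2.65
tcp_pos: [510.6, -208.5, 164.6]
tool_rot: [0.144, 0.845, 0.475, 0.201]
wrist_force: [-1.3, 0.6, 0.1]
opening: 50.2
```

Run:
```python
from h import *
from workcell import arm
d=arm.get_image("wrist");o=arm.get_obs()
print(o["clock"],o["wrist_force"],o["joint_positions"].round(2));n,u,v,b=frame(np.radians(-6.3),np.radians(65))
g=np.array([536.7,-212.4,114.4])+1.5*b;cmd(o,g+56*n,toolR(-n,-np.cross(n,b)))
cv2.imwrite("pics/w3.png",cv2.convertScaleAbs(cv2.resize(d["frame"][:,:,::-1],(784,588)),alpha=1.5))
```

```text
2.7 [ 0.46381036 -0.00538118  0.63888682] [ 0.98  0.03 -0.57  2.17 -0.28  0.48  0.09]
slide cm [0.02, -0.06, 0.1] angular deg [0.1, 0.03, -0.02]
```

View pics/w3.png

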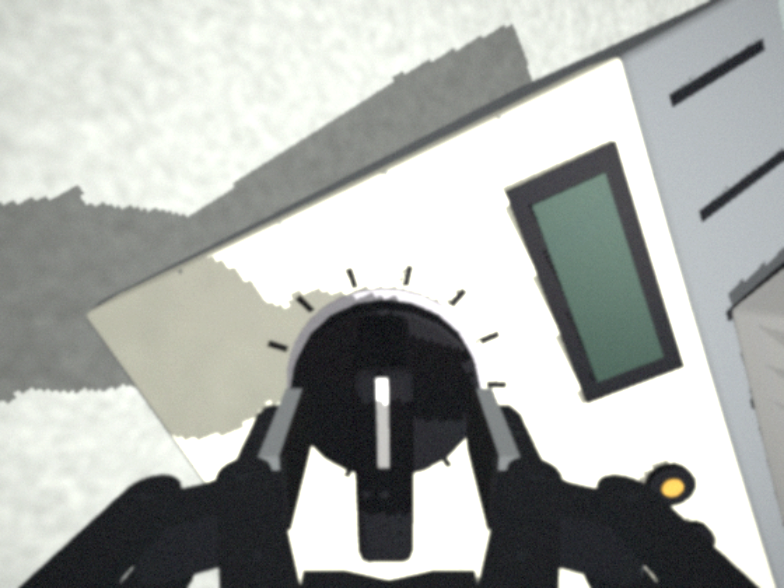

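The bar sits between the pads (bar centre x≈385, pad midpoint ≈391), so I'll close the gripper.

Call:
{"api": "arm_command", "payload": {"commands": [{"slide":[0,0,0],"angular":[0,0,0],"claw":3},{"slide":[0,0,0],"angular":[0,0,0],"claw":1},{"slide":[0,0,0],"angular":[0,0,0],"claw":1},{"slide":[0,0,0],"angular":[0,0,0],"claw":1},{"slide":[0,0,0],"angular":[0,0,0],"claw":1},{"slide":[0,0,0],"angular":[0,0,0],"claw":1}], "squeeze": 50}}

```text
clock: 3.2
tcp_pos: [509.5, -207.9, 164.9]
tool_rot: [0.144, 0.845, 0.475, 0.2]
wrist_force: [-9.0, 2.3, 7.8]
opening: 15.5
```

Call:
{"api": "arm_command", "payload": {"commands": [{"slide":[0,0,0],"angular":[0,0,-5],"claw":1},{"slide":[0,0,0],"angular":[0,0,-10],"claw":1},{"slide":[0,0,0],"angular":[0,0,-15],"claw":1},{"slide":[0,0,0],"angular":[0,0,-20],"claw":1},{"slide":[0,0,0],"angular":[0,0,-25],"claw":1},{"slide":[0,0,0],"angular":[0,0,-30],"claw":1},{"slide":[0,0,0],"angular":[0,0,-30],"claw":1}], "squeeze": 50}}

```text
clock: 3.78
tcp_pos: [509.0, -207.7, 164.6]
tool_rot: [0.19, 0.692, 0.678, 0.156]
wrist_force: [-2.6, 0.8, 0.0]
opening: 15.3
```

Run:
```python
from h import *
from workcell import arm
o=arm.get_obs()
n,u,v,b=frame(np.radians(-6.3),np.radians(65))
y=Rq(o["tool_rot"]).apply([0,1,0]);x=-np.cross(n,y)
print(o["wrist_force"],o["ft_torque"],o["joint_positions"].round(2),o["opening"])
bb=np.cross(n,y);print("bar ccw deg",np.degrees(np.arctan2(bb@v,bb@u)),Rq(o["tool_rot"]).apply([0,0,1])@-n)
```

```text
[-2.61948602  0.83190291  0.0453527 ] [0.18062562 0.68853981 0.09602144] [ 1.    0.03 -0.59  2.17 -0.28  0.49  0.61] 15.28582351415042
bar ccw deg 95.13339223271429 0.9999967012661831
```

Call:
{"api": "arm_command", "payload": {"commands": [{"slide":[0,0,0],"angular":[0,0,-5],"claw":1},{"slide":[0,0,0],"angular":[0,0,-10],"claw":1},{"slide":[0,0,0],"angular":[0,0,-15],"claw":1},{"slide":[0,0,0],"angular":[0,0,-20],"claw":1},{"slide":[0,0,0],"angular":[0,0,-25],"claw":1},{"slide":[0,0,0],"angular":[0,0,-30],"claw":1},{"slide":[0,0,0],"angular":[0,0,-34],"claw":1},{"slide":[0,0,0],"angular":[0,0,-37],"claw":1},{"slide":[0,0,0],"angular":[0,0,-37],"claw":1},{"slide":[0,0,0],"angular":[0,0,-37],"claw":1}], "squeeze": 50}}

```text
clock: 4.62
tcp_pos: [508.3, -207.9, 164.3]
tool_rot: [0.229, 0.443, 0.862, 0.087]
wrist_force: [-2.4, -1.1, -1.1]
opening: 14.9
```

```bash
cat > st.py <<'E'
from h import *
from workcell import arm
o=arm.get_obs()
n,u,v,b=frame(np.radians(-6.3),np.radians(65))
y=Rq(o["tool_rot"]).apply([0,1,0])
print(o["wrist_force"].round(1),"torque on n",o["ft_torque"]@n,o["ft_torque"].round(2),o["joint_positions"].round(2),o["opening"])
bb=np.cross(n,y);print("bar ccw deg",np.degrees(np.arctan2(bb@v,bb@u)))
E
python3 st.py
```

```text
[-2.4 -1.1 -1.1] torque on n 0.09530797499370554 [-0.12  0.88 -0.01] [ 1.02  0.03 -0.61  2.17 -0.28  0.49  1.25] 14.931925562867466
bar ccw deg 131.95459832251169
```

Call:
{"api": "arm_command", "payload": {"commands": [{"slide":[0,0,0],"angular":[0,0,-3],"claw":1},{"slide":[0,0,0],"angular":[0,0,-6],"claw":1},{"slide":[0,0,0],"angular":[0,0,-8],"claw":1},{"slide":[0,0,0],"angular":[0,0,-8],"claw":1},{"slide":[0,0,0],"angular":[0,0,-8],"claw":1}], "squeeze": 50}}

```text
clock: 5.03
tcp_pos: [507.9, -207.7, 164.2]
tool_rot: [0.234, 0.385, 0.89, 0.072]
wrist_force: [-5.3, 2.7, 3.7]
opening: 15.3
```

```bash
cat >> st.py <<'E'
import sys
if len(sys.argv)>1:
    d=arm.get_image("wrist");cv2.imwrite(sys.argv[1],cv2.convertScaleAbs(cv2.resize(d["frame"][:,:,::-1],(784,588)),alpha=1.5))
E
python3 st.py pics/w4.png
```

```text
[-5.3  2.7  3.7] torque on n -1.7765247943723357 [ 1.32  0.88 -1.36] [ 1.02  0.03 -0.61  2.17 -0.28  0.49  1.39] 15.295349868470785
bar ccw deg 139.50988890133956
```

View pics/w4.png

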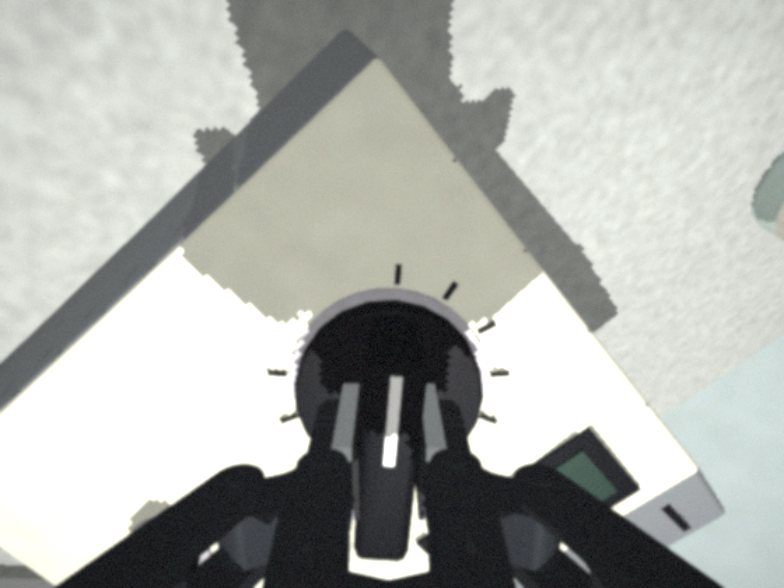

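Torque of −1.8 N m shows the knob is on its end stop, and the pointer at (397,378) lines up with the first tick at (398,272). I'll open and back off along the axis.

Call:
{"api": "arm_command", "payload": {"commands": [{"slide":[0,0,0],"angular":[0,0,0],"claw":2.5},{"slide":[0,0,0],"angular":[0,0,0],"claw":4},{"slide":[0,0,0],"angular":[0,0,0],"claw":5},{"slide":[0,0,0],"angular":[0,0,0],"claw":5},{"slide":[0,0,0],"angular":[0,0,0],"claw":5},{"slide":[0,0,-2],"angular":[0,0,0],"claw":5},{"slide":[0,0,-5],"angular":[0,0,0],"claw":5},{"slide":[0,0,-9],"angular":[0,0,0],"claw":5},{"slide":[0,0,-12],"angular":[0,0,0],"claw":5},{"slide":[0,0,-12],"angular":[0,0,0],"claw":5},{"slide":[0,0,-12],"angular":[0,0,0],"claw":5}], "squeeze": 50}}

```text
clock: 6.0
tcp_pos: [451.6, -202.2, 272.1]
tool_rot: [0.236, 0.385, 0.89, 0.071]
wrist_force: [-0.5, -0.1, -0.9]
opening: 50.1
```

```bash
python3 st.py pics/w5.png
```

```text
[-0.5 -0.1 -0.9] torque on n 0.039230181945729976 [0.08 0.52 0.06] [ 1.07 -0.26 -0.52  2.16 -0.46  0.8   1.55] 50.0902881907881
bar ccw deg 139.58999811067318
```

View pics/w5.png

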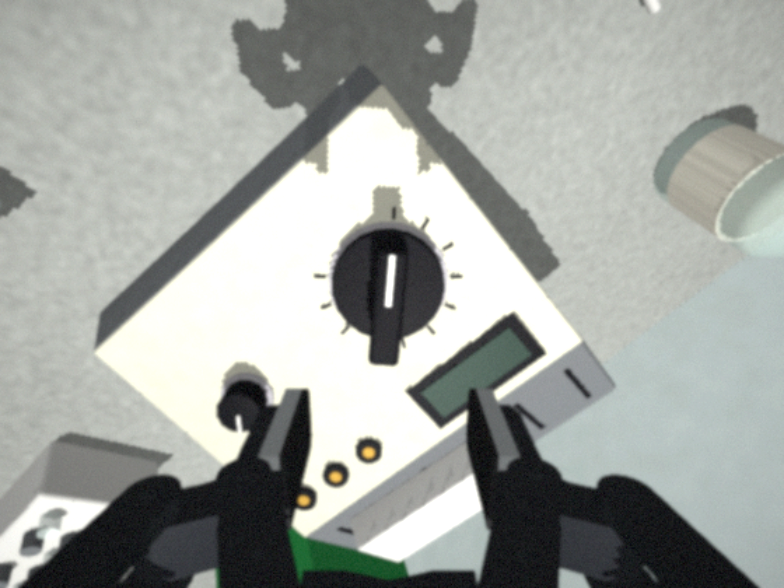

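The knob has stayed on the first tick (line (392,255)–(388,305), tick at (393,213)), and the small knob's mark is where it was. Next I'll move to the isolator in two stages.

```bash
cat > c.py <<'E'
import sys
from h import *
from workcell import arm
o=arm.get_obs(); x,y,z,a=map(float,sys.argv[1:5])
cmd(o,[x,y,z],toolR(np.array([0,0,-1.]),np.array([np.cos(np.radians(a)),np.sin(np.radians(a)),0])))
E
python3 c.py 520 0 340 0
```

```text
slide cm [7.87, 20.61, -3.95] angular deg [25.67, 13.68, 42.35]
```

Call:
{"api": "arm_command", "payload": {"commands": [{"slide":[1.5,4,-3],"angular":[3,1.7,5],"claw":6},{"slide":[3,8,-4],"angular":[6.4,3.4,10.5],"claw":7},{"slide":[4.5,12,-4],"angular":[9.6,5.1,15.9],"claw":8},{"slide":[5.5,14,-4],"angular":[12.8,6.8,21],"claw":8},{"slide":[7.9,20.6,-3.9],"angular":[25.67,13.68,42.35],"claw":8},{"slide":[7.9,20.6,-3.9],"angular":[25.67,13.68,42.35],"claw":8},{"slide":[7.9,20.6,-3.9],"angular":[25.67,13.68,42.35],"claw":8},{"slide":[7.9,20.6,-3.9],"angular":[25.67,13.68,42.35],"claw":8},{"slide":[7.9,20.6,-3.9],"angular":[25.67,13.68,42.35],"claw":8},{"slide":[7.9,20.6,-3.9],"angular":[25.67,13.68,42.35],"claw":8},{"slide":[7.9,20.6,-3.9],"angular":[25.67,13.68,42.35],"claw":8}]}}

```text
clock: 6.97
tcp_pos: [520.9, 0.1, 337.7]
tool_rot: [-0.003, 0.707, 0.707, 0.001]
wrist_force: [0.5, 0.8, 0.1]
opening: 80.0
```

```bash
python3 st.py; python3 c.py 560 226 270 -92.3;python3 c.py 500 226 270 -92.3
```

```text
[0.5 0.8 0.1] torque on n 0.024468082925716474 [-0.05  0.01 -0.  ] [ 0.97  0.12 -1.08  1.69  0.1   1.4  -0.13] 79.98540674957376
bar ccw deg 97.20092249635336
slide cm [22.55, 3.94, 6.88] angular deg [-0.4, -0.09, 92.32]
slide cm [22.56, -2.06, 6.9] angular deg [-0.4, -0.09, 92.32]
```

Call:
{"api": "arm_command", "payload": {"commands": [{"slide":[2,0.3,0.6],"angular":[0,0,7],"claw":8},{"slide":[4,0.6,1.2],"angular":[0,0,14],"claw":8},{"slide":[6,1,1.8],"angular":[0,0,21],"claw":8},{"slide":[8,1.4,2.4],"angular":[0,0,28],"claw":8},{"slide":[10,1.7,3],"angular":[0,0,35],"claw":8},{"slide":[12,2,3.6],"angular":[0,0,42],"claw":8},{"slide":[14,2.4,4.2],"angular":[0,0,49],"claw":8},{"slide":[16,2.8,4.8],"angular":[0,0,56],"claw":8},{"slide":[18,3.1,5.4],"angular":[0,0,63],"claw":8},{"slide":[20,3.5,6],"angular":[0,0,70],"claw":8},{"slide":[22,3.8,6.6],"angular":[0,0,77],"claw":8},{"slide":[22.5,3.9,6.9],"angular":[0,0,84],"claw":8},{"slide":[22.5,3.9,6.9],"angular":[-0.4,0,91],"claw":8},{"slide":[22.5,3.9,6.9],"angular":[-0.4,0,92.3],"claw":8},{"slide":[22.5,3.9,6.9],"angular":[-0.4,0,92.3],"claw":8}]}}

```text
clock: 8.22
tcp_pos: [559.1, 225.5, 269.1]
tool_rot: [-0.0, 1.0, -0.018, 0.0]
wrist_force: [0.2, -0.4, 0.0]
opening: 79.9
```

```bash
python3 st.py pics/w6.png; python3 c.py 577 226 250 -92.3
```

```text
[ 0.2 -0.4  0. ] torque on n 0.03668481652782706 [-0.02  0.03  0.03] [ 0.27  0.36 -0.87  1.6   0.28  1.32 -2.24] 79.92220779987672
bar ccw deg 3.6894602973650716
slide cm [1.76, -0.14, 1.94] angular deg [-0.04, -0.04, 0.23]
```

View pics/w6.png

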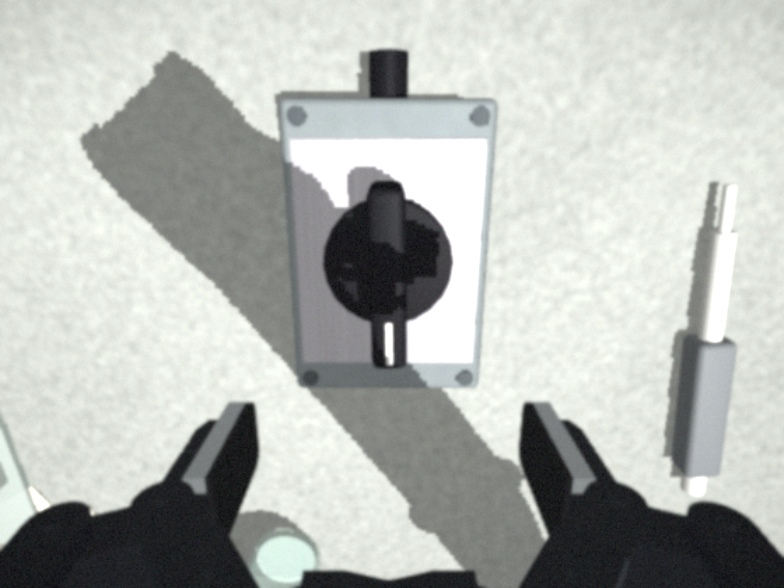

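Run:
```python
from h import *
from workcell import arm
W=arm.get_image("wrist");o=arm.get_obs()
up=lambda P:(np.array(P,float)+.5)/1.4-.5
L=[[85,57.5,60],[85,-57.5,60],[-85,-57.5,60],[-85,57.5,60]]
q=up([[282,101],[497,102],[478,385],[303,385]])
r=least_squares(lambda p:(proj(W,w(p,L))-q).ravel(),[577,226,0]);print(r.x,np.degrees(r.x[2]),r.fun.round(1))
p=r.x
def at(px,z):
    return least_squares(lambda X:proj(W,[[X[0],X[1],z]])[0]-up(px),[577,226]).x
print("disc",at((388,260),74))
print("bar ends",at((389,367),114), "far", at((387,182),114))
im=cv2.resize(W["frame"][100:300,180:380,::-1],None,fx=3,fy=3,interpolation=cv2.INTER_CUBIC);im=cv2.convertScaleAbs(im,alpha=2.5,beta=20)
for P in ([[45*a,9*b,114] for a,b in((1,1),(1,-1),(-1,-1),(-1,1))],[[36*np.cos(t),36*np.sin(t),74] for t in np.linspace(0,6.28,50)]):
    cv2.polylines(im,[((proj(W,w(p,P))-[180,100]+.5)*3-.5).astype(int)],True,(0,255,0),1)
cv2.imwrite("pics/w6c.png",im)
```

```text
[ 5.75903155e+02  2.23607559e+02 -3.43180417e-02] -1.9662789498774436 [-2.5 -1.8  2.9 -3.   2.4  4.  -2.9  4.1]
disc [578.85486476 224.54231129]
bar ends [533.7149586  225.55919376] far [623.82924121 223.18107355]
```

View pics/w6c.png

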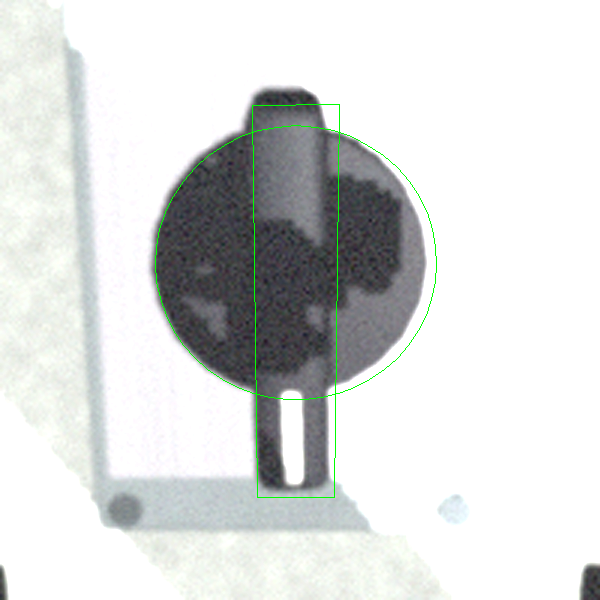

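```bash
python3 c.py 578.8 224.5 154 -91.8
```

```text
slide cm [1.92, -0.01, 11.56] angular deg [-0.05, -0.06, -0.31]
```

Call:
{"api": "arm_command", "payload": {"commands": [{"slide":[1.9,0,2.5],"angular":[0,0,-0.3],"claw":7},{"slide":[1.9,0,5],"angular":[0,0,-0.3],"claw":6},{"slide":[1.9,0,8],"angular":[0,0,-0.3],"claw":5.5},{"slide":[1.9,0,10],"angular":[0,0,-0.3],"claw":5},{"slide":[1.9,0,11.2],"angular":[0,0,-0.3],"claw":5},{"slide":[1.9,0,11.5],"angular":[0,0,-0.3],"claw":5},{"slide":[1.9,0,11.5],"angular":[0,0,-0.3],"claw":5},{"slide":[1.9,0,11.5],"angular":[0,0,-0.3],"claw":5}]}}

```text
clock: 8.98
tcp_pos: [579.3, 224.7, 155.9]
tool_rot: [-0.001, 1.0, -0.016, 0.001]
wrist_force: [0.4, 0.2, 0.8]
opening: 49.8
```

```bash
python3 st.py pics/w7.png; python3 c.py 578.8 224.5 154 -91.8
```

```text
[0.4 0.2 0.8] torque on n -0.022622305456450765 [ 0.03 -0.02 -0.01] [ 0.22  0.5  -0.81  1.67  0.39  1.14 -2.29] 49.795901349139555
bar ccw deg 3.908707852820815
slide cm [-0.07, 0.04, 0.23] angular deg [-0.11, -0.2, -0.0]
```

View pics/w7.png

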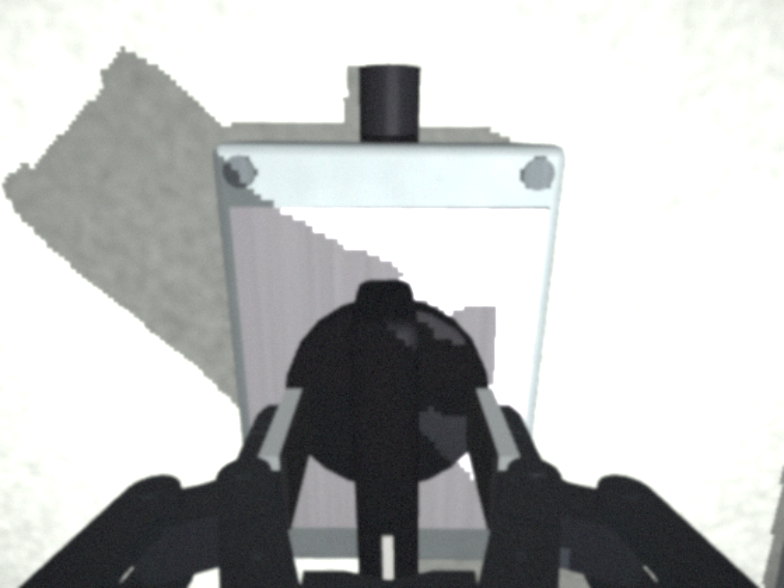

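The bar (x≈387) is centred between the pads, so I'll grip it and turn it.

Call:
{"api": "arm_command", "payload": {"commands": [{"slide":[0,0,0.2],"angular":[0,0,0],"claw":3},{"slide":[0,0,0.2],"angular":[0,0,0],"claw":1},{"slide":[0,0,0.2],"angular":[0,0,0],"claw":1},{"slide":[0,0,0.2],"angular":[0,0,0],"claw":1},{"slide":[0,0,0.2],"angular":[0,0,0],"claw":1},{"slide":[0,0,0.2],"angular":[0,0,0],"claw":1}], "squeeze": 60}}

```text
clock: 9.53
tcp_pos: [580.0, 225.4, 155.5]
tool_rot: [-0.001, 1.0, -0.016, 0.003]
wrist_force: [-0.2, -0.3, 5.9]
opening: 17.1
```

Call:
{"api": "arm_command", "payload": {"commands": [{"slide":[0,0,0],"angular":[0,0,-5],"claw":1},{"slide":[0,0,0],"angular":[0,0,-10],"claw":1},{"slide":[0,0,0],"angular":[0,0,-15],"claw":1},{"slide":[0,0,0],"angular":[0,0,-20],"claw":1},{"slide":[0,0,0],"angular":[0,0,-25],"claw":1},{"slide":[0,0,0],"angular":[0,0,-30],"claw":1},{"slide":[0,0,0],"angular":[0,0,-35],"claw":1},{"slide":[0,0,0],"angular":[0,0,-40],"claw":1},{"slide":[0,0,0],"angular":[0,0,-45],"claw":1},{"slide":[0,0,0],"angular":[0,0,-45],"claw":1}], "squeeze": 60}}

```text
clock: 10.37
tcp_pos: [579.0, 228.0, 155.5]
tool_rot: [-0.002, 0.929, 0.371, 0.003]
wrist_force: [-1.9, 5.2, 0.6]
opening: 17.0
```

```bash
python3 st.py; python3 c.py 578.8 224.5 154 -1.8
```

```text
[-1.9  5.2  0.6] torque on n -0.34059249347027953 [0.95 0.29 0.11] [ 0.32  0.56 -0.96  1.67  0.49  1.17 -1.58] 17.019425215163054
bar ccw deg 46.09664431084106
slide cm [-0.25, 0.24, 0.15] angular deg [0.06, -0.46, -44.66]
```

Call:
{"api": "arm_command", "payload": {"commands": [{"slide":[-0.1,0.1,0],"angular":[0,0,-5],"claw":1},{"slide":[-0.2,0.2,0],"angular":[0,0,-10],"claw":1},{"slide":[-0.2,0.2,0],"angular":[0,0,-15],"claw":1},{"slide":[-0.2,0.2,0],"angular":[0,0,-20],"claw":1},{"slide":[-0.2,0.2,0],"angular":[0,0,-25],"claw":1},{"slide":[-0.2,0.2,0],"angular":[0,0,-30],"claw":1},{"slide":[-0.2,0.2,0],"angular":[0,0,-35],"claw":1},{"slide":[-0.2,0.2,0],"angular":[0,0,-40],"claw":1},{"slide":[-0.2,0.2,0],"angular":[0,0,-45],"claw":1},{"slide":[-0.2,0.2,0],"angular":[0,0,-49],"claw":1},{"slide":[-0.2,0.2,0],"angular":[0,0,-49],"claw":1},{"slide":[-0.2,0.2,0],"angular":[0,0,-49],"claw":1}], "squeeze": 60}}

```text
clock: 11.37
tcp_pos: [576.5, 228.6, 155.7]
tool_rot: [-0.005, 0.692, 0.721, 0.004]
wrist_force: [-4.7, 7.5, 1.0]
opening: 17.3
```

```bash
python3 st.py pics/w8.png; python3 c.py 578.8 224.5 154 -1.8
```

```text
[-4.7  7.5  1. ] torque on n -2.525576379577347 [ 1.31  1.15 -2.23] [ 0.42  0.65 -1.13  1.67  0.61  1.22 -0.81] 17.309484733010876
bar ccw deg 99.82197561834589
slide cm [-0.42, 0.22, 0.16] angular deg [-0.04, -0.75, 4.13]
```

View pics/w8.png

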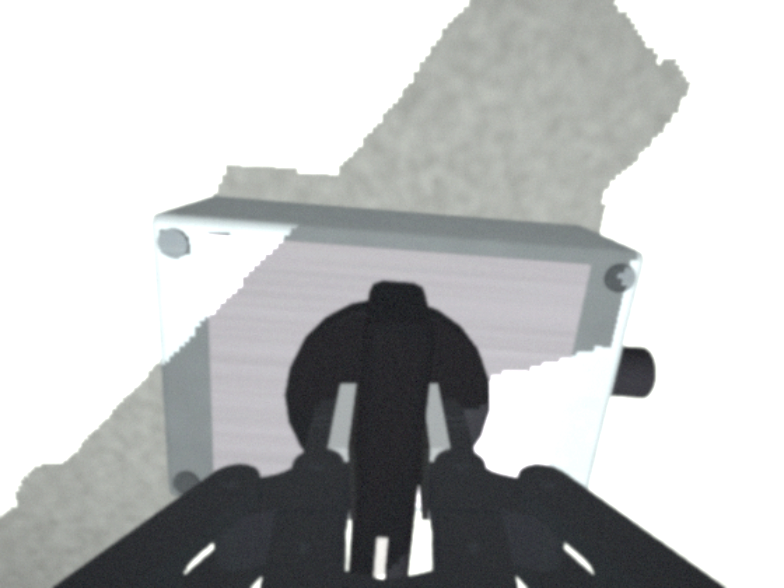

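Torque of −2.2 N m with the tool 4° past across means the handle is at its end stop. I'll release and rise.

Call:
{"api": "arm_command", "payload": {"commands": [{"slide":[0,0,0],"angular":[0,0,0],"claw":2.5},{"slide":[0,0,0],"angular":[0,0,0],"claw":4},{"slide":[0,0,0],"angular":[0,0,0],"claw":5},{"slide":[0,0,0],"angular":[0,0,0],"claw":5},{"slide":[0,0,0],"angular":[0,0,0],"claw":5},{"slide":[0,0,-2],"angular":[0,0,0],"claw":5},{"slide":[0,0,-5],"angular":[0,0,0],"claw":5},{"slide":[0,0,-9],"angular":[0,0,0],"claw":5},{"slide":[0,0,-13],"angular":[0,0,0],"claw":5},{"slide":[0,0,-13],"angular":[0,0,0],"claw":5},{"slide":[0,0,-13],"angular":[0,0,0],"claw":5}], "squeeze": 60}}

```text
clock: 12.33
tcp_pos: [577.6, 227.5, 288.4]
tool_rot: [-0.003, 0.693, 0.721, 0.007]
wrist_force: [0.4, -0.5, -0.5]
opening: 49.7
```

```bash
python3 st.py pics/w9.png
python3 - <<'E'
from h import *
from workcell import arm
T=arm.get_image("top")["frame"][:,:,::-1]
a=cv2.resize(T[140:255,315:425],None,fx=5,fy=5,interpolation=cv2.INTER_CUBIC);cv2.imwrite("pics/t9.png",T);cv2.imwrite("pics/t9c.png",a)
E
```

```text
[ 0.4 -0.5 -0.5] torque on n -0.0012736948288968274 [-0.02 -0.04 -0.01] [ 0.48  0.54 -1.23  1.53  0.51  1.42 -0.73] 49.7241050013427
bar ccw deg 99.76116509709634
```

View pics/w9.png

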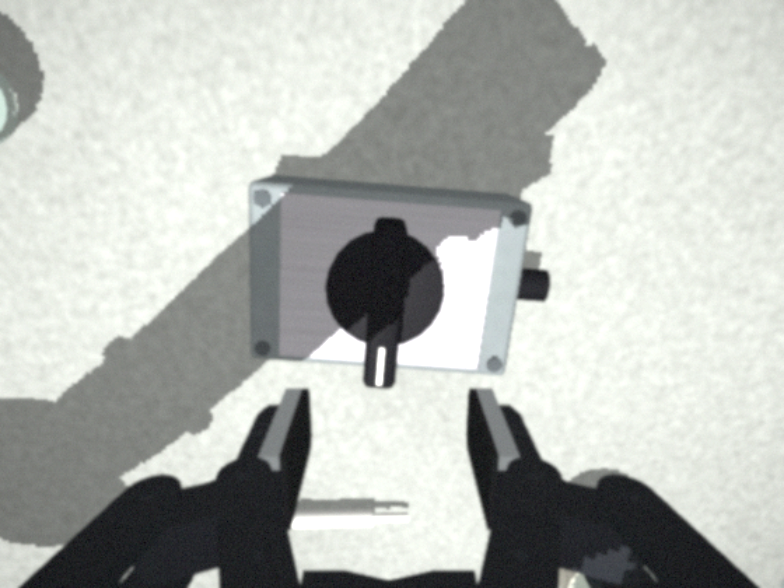

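View pics/t9.png

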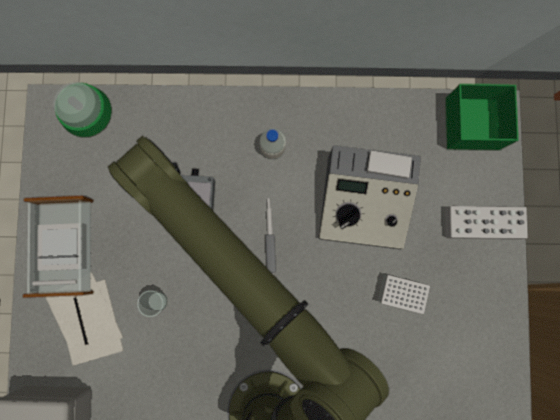

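View pics/t9c.png

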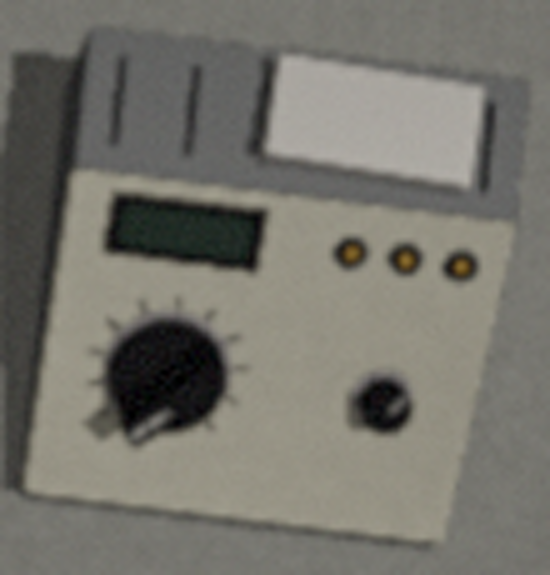

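Run:
```python
from h import *
from workcell import arm
W=arm.get_image("wrist")
up=lambda P:(np.array(P,float)+.5)/1.4-.5
def at(px,z): return least_squares(lambda X:proj(W,[[X[0],X[1],z]])[0]-up(px),[577,226]).x
def ang(a,b,z): d=at(b,z)-at(a,z);return np.degrees(np.arctan2(d[1],d[0]))
print("bar",ang((380,387),(390.5,218),114),"mark",ang((379.5,384),(381.5,348),114),"screws",ang((263,348),(494,363),60),ang((263,198),(518,217),60),ang((263,348),(263,198),60),ang((494,363),(518,217),60))
S=arm.get_image("scene")["frame"][:,:,::-1];cv2.imwrite("pics/s9.png",cv2.resize(S,(784,588)))
```

```text
bar 88.79256972682575 mark 89.10962532744105 screws -1.7698223136669464 -1.9132574370521238 87.70500922387986 87.57646367887145
```

View pics/s9.png

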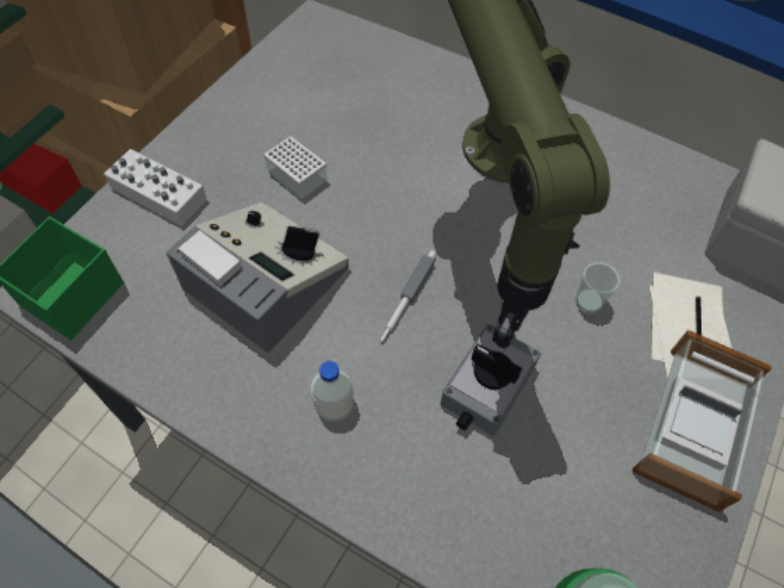

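The handle bar measures within about 1° of fully across the box. All bystanders stand where they were and the arm is clear, so I'm handing in.

```bash
python3 -c "
from workcell import arm
print(arm.sign_off())"
```

```text
the job is handed in; nothing more can be done
None
```

The supply is shut down and the job is handed in, at about 12 s of the 64 s allowed. I turned the large voltage knob anticlockwise to its end stop, let go and checked it. Then I turned the isolator bar a quarter turn anticlockwise to off, and raised the gripper clear. `sign_off` gives no verdict, so the result rests on the checks below.

**Last checks**
- **Voltage knob:** it met the stop with 1.8 N m of resisting torque. After release the pointer was still on the first tick, judged by eye in the pictures.
- **Isolator handle:** it met its stop with about 2.2 N m. The bar measured about 88.8° against 88.1° expected, so within about 1° of fully across the box.
- **Small knob and loose items:** the small knob's mark and all five loose items looked unmoved in the overhead and scene views.
- **Arm:** the gripper was clear of everything, with the wrist force near zero.

**What disagreed or went wrong**
- The knobs sat about 11.5 mm further down the panel slope than the description led me to assume. I corrected this from the wrist camera before gripping.
- During the handle turn the tool drifted sideways by about 4 mm, and the wrist force stayed below 10 N.
- My first move call was refused for missing keys, and nothing moved.

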